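Set and lock the depth rod of a bench drill stand

TASK

The drill has already been run down beside the grey pill box to the depth wanted, so now set the stand's depth stop: release its clamp lever, lower the depth rod until its rubber foot just rests on the lid of the pill box, and swing the clamp lever fully over again to lock the rod there. Be gentle: the lid is thin and must not be pressed hard, the box must stay where it is, and the things standing around must be left alone.

Things in the scene. Friction and masses are not known exactly. Their poses are not given: they have to be found in the camera images.
- stand: Small bench drill stand, fixed to the ledge; base 240 x 270 x 14 mm (x by y), with a plywood board on it, top 26 mm up. Column at (75, 0) mm, 290 mm high; black drill 49 mm thick, 252 mm high, at (-30, 0) mm. Depth rod upright at (-30, 90) mm, its bracket's top 165 mm up. Origin: centre of the base's underside. x from front (drill) to back (column), y towards the depth rod, z up.
- rod: Depth rod: upright 10 mm steel rod, 183 mm long, rubber foot 16 mm wide that gives only tenths of a mm, round black knob on top. It only slides up and down (68 mm). Clamp released: drag holds it where it is left, 2 to 4 N on the knob push it down, 5 to 7 N lift it. Clamped: held fast. It starts clamped, foot 20 to 42 mm above the pill box. Origin: centre of the foot's underside.
- rod_top (a point): Centre of the flat top of the depth rod's knob (28 mm wide, 15 mm high), 183 mm above the foot's underside.
- rod_foot (a point): Centre of the underside of the depth rod's rubber foot.
- lever (a joint): Clamp lever's angle about its upright pivot, rad: 0 = released (stop), 1.5 = fully clamped (stop); grows clockwise seen from above. The clamp begins to bite at about 0.75; above 1.2 it is clamped, below 0.5 free. It starts clamped and stays where it is left. Moving it takes 0.15 to 0.3 N m (2 to 4 N at the handle).
- lever_grip (a point): On the axis of the clamp lever's handle, 80 mm level from the pivot, 206 mm above the ledge. The handle is an upright round black plastic grip 14 mm thick, 46 mm tall (178 to 224 mm above the ledge), on the end of a 9 mm steel arm that runs below it to the pivot. It can be pinched from above or pushed.
- lever_pivot (a point): On the clamp lever's upright pivot axis, level with lever_grip; at (-30, 118) mm in the stand's frame. Seen from above, in the stand's frame, the lever points 135 degrees from x towards y when released and 49 degrees when clamped.
- pillbox: Grey plastic pill box with a pull-out tray, 70 x 100 x 26 mm (x by y by z), about 0.11 kg, loose on the stand's board under the depth rod. Origin: centre of its underside; the lid's top is 26 mm above it. Tray front and pull lip at -x. The lid is thin and takes at most 9 N from the rod's foot.
- jar: Bystander: white ceramic jar with a clip-on lid, 80 mm wide, 96 mm high, loose. Origin: centre of its underside.
- funnel: Bystander: green plastic funnel standing on its wide mouth, 92 mm wide, 100 mm high, loose. Origin: centre of its mouth, on the ledge.
- thermometer: Bystander: glass thermometer in a lying metal tube, 15 mm thick and 155 mm long along its x, loose. Origin: on the ledge below its middle.
- teaspoon: Bystander: steel teaspoon lying behind the stand, 143 mm long along its x, loose. Origin: on the ledge near its middle.
Things that resemble listed ones, but are neither listed nor needed, are in the scene too. What is meant by the pillbox is not orange or pink, and is the smaller of those in its own colour.

How it is judged:
By the outcome, as a careful person would: the job done as asked, in the order asked, and still so for the second after the job is handed in, with the robot touching nothing.
It also fails if it takes over 64 s, if anything falls off the work surface, if the arm or the gripper's body presses on something with over 40 N, if the wrist force passes 120 N, or if a joint passes its speed limit or range.

ROBOT

A 6-joint arm with a two-finger parallel gripper is mounted at the origin on the work surface. World frame = base frame: x ahead of the robot, y to its left, z up, the work surface at z = 0. Lengths are in m, angles in rad, forces in N, time in s.
With the tool pointing down it reaches from about 0.225 to 0.875 m from the base axis. Payload 3.4 kg.
Tool frame: the origin (TCP) lies at the very end of the fingers, on their centre line; the grasp point (between the pads) lies 19 mm behind it (grasp_offset is the distance from the TCP to the grasp point, in m); y points along the fingers, z is the direction in which the jaws open and shut, and the axes are right-handed (so a half turn about y gives the same grasp; the last joint's range is limited). The gripper opens to 85 mm and grips with 20 to 120 N. Pads are 22 mm wide; open, the fingers measure 114 mm over their backs; the gripper's body (76 mm by 85 mm) begins 54 mm behind the grasp point. The pads swing forward as they close: fully open they stand 13 mm farther back than shut.
Start: joints at [-1.462, 0.276, 1.505, -0, 1.361, -0.121], TCP at [0.131, -0.56, 0.231] pointing down, gripper open.
Joint ranges: [-2.89, 2.89], [-0.75, 2.08], [0.22, 2.7], [-1.18, 4.32], [0.11, 2.71], [-2.7, 2.7]. Speed limits (rad/s): [2.57, 2.57, 3.14, 3.14, 3.14, 3.14].

INTERFACE

Orientations are given as a unit quaternion [w, x, y, z].
In Python, from rig import get_state, get_image, sign_off, grasp_offset gives the robot as it stands.
- The arm moves only by the shell command python3 -m jog 'ROWS' [FORCE]. ROWS is JSON, one flat list of numbers, 7 for each row, row after row: the closure in counts, from 0 (fully open) to 255 (shut), then the shift along the tool's x, y, z in cm, then the turn, a rotation vector about the tool's x, y, z in units of 8 degrees (1.0 is 8 degrees). In form: [jaw, tx, ty, tz, rx, ry, rz, jaw, tx, ty, tz, rx, ry, rz, ...]. A call has 1 to 12 rows; each row is the pose to reach, as a shift and turn from the pose commanded when the call began, along the tool's axes at that moment; what a row does not reach only later rows make up. A row lasts 1/8 s, in which the tool goes at most 62.5 mm and 10.7 degrees, less where a joint would pass 70% of its speed; a pose out of reach is approached as far as the arm can. A call with a gripper value outside its range is refused whole. The fingers move at their own pace and stop on an object; FORCE is the grip in N (left out, the last holds). Time passes only in rows, so rows that repeat a pose let the fingers close. It gives the time, the measured TCP pose, the force and the opening at its end, in the units of the state.
- get_state(): the state, without advancing time (a new reading comes with each control period).
- get_image(name): name is "side" or "top"; returns a dict with "color" (420x560x3 uint8, blue, green, red), "mtx" (3x3 intrinsics, pixels), "k1" (the pictures are not rectified: a ray, as slopes to the right and down, at radius r is drawn at 1 + k1 r^2 times it, then the intrinsics apply), "R" (3x3) and "t" (3): a world point X has camera coordinates R X + t. Camera axes: x right, y down, z forward; pixel columns grow to the right and rows downward; lengths in m; the calibration is good to about 2 mm. A picture is of the moment at which its call begins. There is no depth.
- sign_off(): hands the job in, once; it reports no verdict.
The state is a dict: "clock": time; "qpos": joint angles; "qd": joint speeds; "effort": joint torques, N m; "position": TCP position; "ee_rot": TCP orientation; "contact_force": force on the tool from outside, world axes, zero at the start; "moment": the same for the moment, N m; "width": finger opening in m.
Only numpy, scipy, OpenCV 4.12 (cv2) and the standard library are available. Lean on these libraries where they do the work, as an engineer would, in place of code of your own. Each camera call takes 0.05 s, during which the arm holds its last target.

## Working session

There is one attempt and no reset: what is moved stays moved. The work goes in short steps, Python scripts to look and compute and a shell command to move; the robot and the scene stay as the last step left them, time stands still between calls to the robot, and variables do not carry over. Pictures are saved under pics/ and viewed, and the job is handed in when it is done.

```bash
mkdir -p pics; ls; python3 - <<'E'
from rig import *
import cv2
print(get_state(), grasp_offset)
for n in("side","top"):
    i=get_image(n); cv2.imwrite(f"pics/{n}0.png",i["color"]); print(n,i["mtx"],i["k1"],i["R"],i["t"])
E
```

```text
pics
{'clock': 0.0, 'qpos': array([-1.46202245e+00,  2.76601745e-01,  1.50616715e+00,  4.34812596e-05,
        1.36065088e+00, -1.21002706e-01]), 'qd': array([-0.00159428, -0.00138858,  0.00151787,  0.00080638,  0.0007098 ,
        0.00176348]), 'effort': array([ 8.86512589e-04, -4.16776371e+01, -2.45808917e+01, -5.01142824e-05,
        1.10864098e-02,  1.72839134e-05]), 'position': array([ 0.13091294, -0.559359  ,  0.23042228]), 'ee_rot': array([ 0.08107544, -0.08103748,  0.7030912 , -0.70179944]), 'contact_force': array([-0.61821028, -0.66801902,  0.52824362]), 'moment': array([-0.08503597,  0.04303632,  0.04034769]), 'width': 0.08569014879579928} 0.0187
side [[402.94755543   0.         273.92394889]
 [  0.         402.94755543 215.54873015]
 [  0.           0.           1.        ]] 0.015163089667587797 [[ 0.99648143 -0.08033822  0.02388587]
 [-0.02784168 -0.58609293 -0.80976535]
 [ 0.07905444  0.80625111 -0.58626747]] [-0.55324994  0.2237867   1.23089192]
top [[453.03080211   0.         284.16690328]
 [  0.         453.03080211 213.12206585]
 [  0.           0.           1.        ]] 0.02307421160540155 [[-0.02063202 -0.99977754  0.00438014]
 [-0.99662945  0.02021873 -0.07950441]
 [ 0.07939816 -0.00600571 -0.99682489]] [0.0729401  0.57209851 1.19250664]
```

View pics/side0.png

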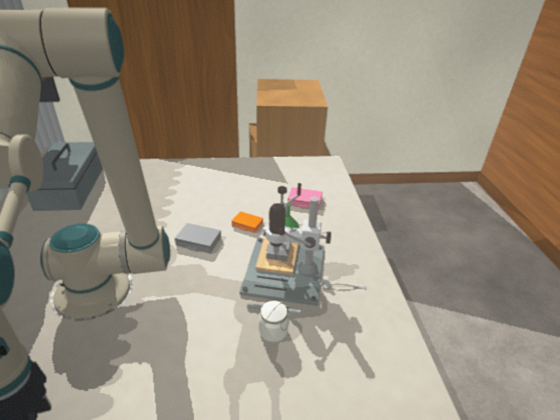

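View pics/top0.png

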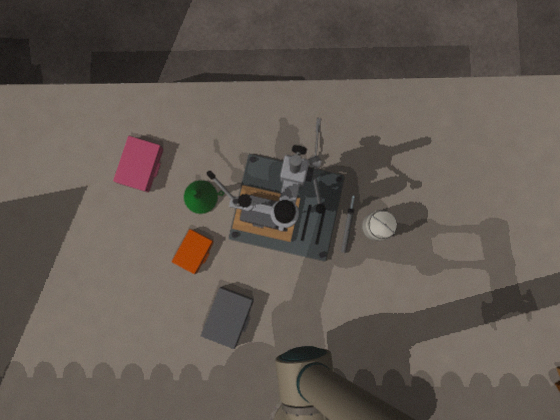

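```bash
python3 - <<'E'
import cv2
a=cv2.imread("pics/top0.png")[130:280,170:370];cv2.imwrite("pics/top0c.png",cv2.resize(a,None,fx=4,fy=4,interpolation=cv2.INTER_CUBIC))
a=cv2.imread("pics/side0.png")[170:320,220:380];cv2.imwrite("pics/side0c.png",cv2.resize(a,None,fx=4,fy=4,interpolation=cv2.INTER_CUBIC))
E
```

```text
(no output)
```

View pics/top0c.png

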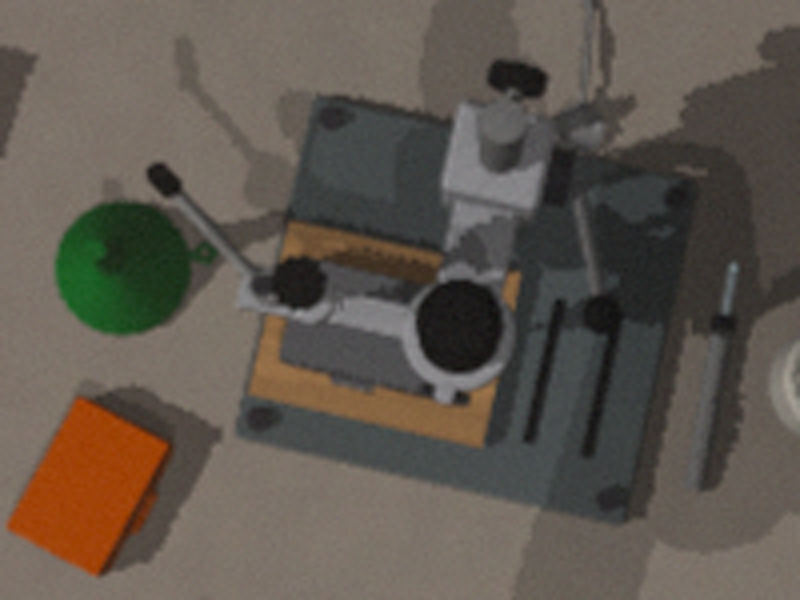

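View pics/side0c.png

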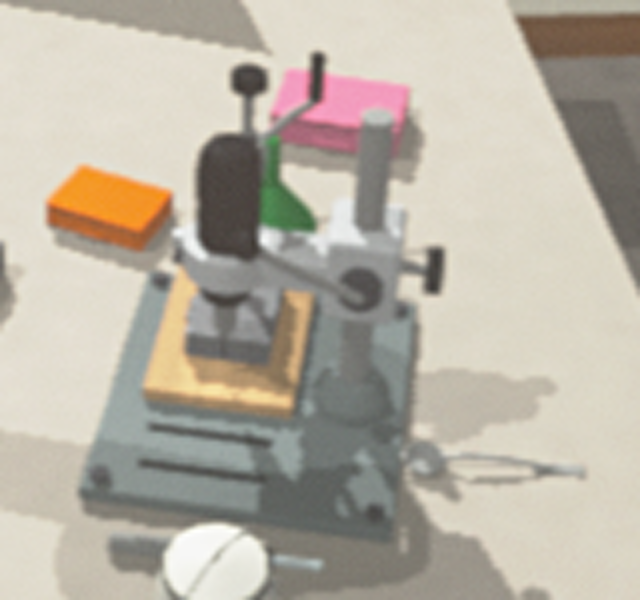

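```bash
cat > h.py <<'E'
import numpy as np, cv2
from rig import *
from scipy.optimize import least_squares
from scipy.spatial.transform import Rotation as Ro
CAM={}
import pickle,os
if not os.path.exists('cam.pkl'):
    for n in("side","top"):
        i=get_image(n); CAM[n]={k:i[k] for k in("mtx","k1","R","t")}
    pickle.dump(CAM,open('cam.pkl','wb'))
CAM=pickle.load(open('cam.pkl','rb'))
def proj(n,P):
    c=CAM[n]; return cv2.projectPoints(np.atleast_2d(np.array(P,float)),cv2.Rodrigues(c["R"])[0],c["t"],c["mtx"],np.array([c["k1"],0,0,0,0.]))[0][:,0]
def snap(n,name,box=None,f=4):
    i=get_image(n)["color"]
    if box: x0,y0,x1,y1=box; i=cv2.resize(i[y0:y1,x0:x1],None,fx=f,fy=f,interpolation=cv2.INTER_CUBIC)
    cv2.imwrite(f"pics/{name}.png",i)
def tri(pt,ps,x0=(.5,0,.2)):
    f=lambda X:np.r_[proj("top",X)[0]-pt,proj("side",X)[0]-ps]
    r=least_squares(f,x0); return r.x,r.fun
def S2W(p,P):
    c,s=np.cos(p[2]),np.sin(p[2]); P=np.atleast_2d(P)
    return np.c_[p[0]+c*P[:,0]-s*P[:,1],p[1]+s*P[:,0]+c*P[:,1],P[:,2]]
E
cat > fit.py <<'E'
from h import *
T=lambda x,y:(x/4+170,y/4+130); S=lambda x,y:(x/4+220,y/4+170)
obs=[("top",(.12,.135,.014),T(315,95)),("top",(.12,-.135,.014),T(697,180)),("top",(-.12,-.135,.014),T(627,520)),("top",(-.12,.135,.014),T(237,435)),
("top",(-.03,0,.252),T(460,325)),
("side",(-.12,-.135,.014),S(82,493)),("side",(.12,-.135,.014),S(395,530)),("side",(.12,.135,.014),S(416,310)),("side",(.075,0,.29),S(377,115))]
f=lambda p:np.concatenate([proj(n,S2W(p,P))[0]-o for n,P,o in obs])
r=least_squares(f,[.5,0,-.2],loss='soft_l1');p=r.x;print(p,f(p).reshape(-1,2).round(1).tolist())
np.save('stand.npy',p)
k,e=tri(T(300,280),S(248,70));print("knob",k,e)
g,e=tri(T(162,172),S(318,56));print("griptop",g,e)
print("rod",S2W(p,(-.03,.09,.26)),"pivot",S2W(p,(-.03,.118,.206)))
for a in(135,49):
    a=np.radians(a);P=(-.03+.08*np.cos(a),.118+.08*np.sin(a),.206);print(S2W(p,P))
    Q=S2W(p,(P[0],P[1],.224));print(proj("top",Q),proj("side",Q))
print([(proj("top",S2W(p,(-.03,.09,z)))[0],proj("side",S2W(p,(-.03,.09,z)))[0]) for z in(.25,.26,.27,.28)])
E
python3 fit.py
```

```text
[ 0.59245039  0.05176861 -0.23526105] [[-0.3, -0.7], [1.1, -1.1], [0.5, 0.6], [-0.3, 0.3], [0.9, -1.9], [-1.7, -1.4], [-0.4, 0.0], [-0.6, -3.0], [-0.1, -0.7]]
knob [0.58534585 0.1468989  0.25686672] [ 0.00420164 -0.13227772 -0.18801229  0.01569016]
griptop [0.65257885 0.22698569 0.2187871 ] [ 0.00870721 -0.17340591 -0.25334386  0.02967373]
rod [[0.5842555  0.14628233 0.26      ]] pivot [[0.59078222 0.17351103 0.206     ]]
[[0.54895789 0.24170726 0.206     ]]
[[203.90024702 218.53222161]] [[267.81160866 181.04395308]]
[[0.6558948 0.2199906 0.206    ]]
[[213.24582857 170.91838977]] [[300.6179634  183.76452525]]
[(array([245.55130064, 200.70087167]), array([281.40249892, 189.51451982])), (array([245.17814484, 200.20628487]), array([281.51535397, 186.76518949])), (array([244.79730354, 199.70151503]), array([281.62929329, 183.98966833])), (array([244.40853673, 199.18624425]), array([281.74433308, 181.18756814]))]
```

```bash
cat >> h.py <<'E'
def pose():
    s=get_state(); q=s["ee_rot"]; return s, s["position"], Ro.from_quat(np.r_[q[1:],q[0]]).as_matrix()
def to(p,R,X,zdir=None):
    """shift cm and turn units (8deg) from pose p,R to TCP X pointing down w/ jaw axis at world angle zdir"""
    sh=R.T@(np.array(X)-p)*100
    if zdir is None: return sh.round(2)
    best=None
    for a in(zdir,zdir+np.pi):
        y=np.array([0,0,-1.]);z=np.array([np.cos(a),np.sin(a),0]);x=np.cross(y,z)
        rv=Ro.from_matrix(R.T@np.c_[x,y,z]).as_rotvec()/np.radians(8)
        print(sh.round(2),rv.round(2))
def st():
    s,p,R=pose(); print(round(s["clock"],2),"p",p.round(4),"F",s["contact_force"].round(2),"q",s["qpos"].round(3),"w",s["width"].round(4)); print("jaw axis ang",np.degrees(np.arctan2(R[1,2],R[0,2])).round(1),"down",R[:,1].round(3))
E
python3 - <<'E'
from h import *
st(); s,p,R=pose();print(R.round(3))
x=to(p,R,(.6526,.227,.40),np.radians(40.9+90))
f,_=tri((200.75,197),(290.5,205)); print(f)
E
```

```text
Traceback (most recent call last):
  File "h.py", line 36, in st
    s,p,R=pose(); print(round(s["clock"],2),"p",p.round(4),"F",s["contact_force"].round(2),"q",s["qpos"].round(3),"w",s["width"].round(4)); print("jaw axis ang",np.degrees(np.arctan2(R[1,2],R[0,2])).round(1),"down",R[:,1].round(3))
                                                                                                                      ^^^^^^^^^^^^^^^^
AttributeError: 'float' object has no attribute 'round'
```

```bash
sed -i 's/s\["width"\].round(4)/round(s["width"],4)/' h.py
python3 - <<'E'
from h import *
st(); s,p,R=pose();print(R.round(3))
x=to(p,R,(.6526,.227,.40),np.radians(40.9+90))
E
```

```text
0.2 p [ 0.1309 -0.5596  0.2308] F [-0.91  0.09 -0.98] q [-1.462  0.276  1.506 -0.     1.361 -0.121] w 0.0854
jaw axis ang -76.8 down [-0.     0.001 -1.   ]
[[-0.974 -0.     0.228]
 [-0.228  0.001 -0.974]
 [-0.    -1.    -0.001]]
[-68.72 -16.85 -64.73] [0.000e+00 1.903e+01 1.000e-02]
[-68.72 -16.85 -64.73] [ 0.01 -3.47 -0.  ]
```

```bash
python3 -m jog '[150,0,-6,0,0,0,0, 150,0,-12,0,0,0,0, 150,-2,-17,-2,0,0,0, 150,-6,-17,-6,0,0,0, 150,-10,-17,-10,0,0,0, 150,-14.5,-17,-14,0,-0.5,0, 150,-19,-17,-18,0,-1,0, 150,-23.5,-17,-22,0,-1.5,0, 150,-28,-17,-26.5,0,-2,0, 150,-32.5,-17,-30.5,0,-2.5,0, 150,-37,-17,-35,0,-3,0, 150,-41,-17,-39,0,-3.5,0]' 30
python3 -c "
from h import *
st(); s,p,R=pose(); to(p,R,(.6526,.227,.40),np.radians(40.9+90))"
```

```text
clock: 1.7
position: [0.4421, -0.0847, 0.4013]
ee_rot: [-0.25, 0.249, -0.661, 0.662]
contact_force: [0.9, -0.8, -0.6]
width: 0.035
1.7 p [ 0.4421 -0.0847  0.4013] F [ 0.91 -0.77 -0.64] q [-0.344  0.03   1.399 -0.     1.712  0.505] w 0.035
jaw axis ang -48.7 down [ 0. -0. -1.]
[-36.4    0.13  -9.5 ] [-0.000e+00 -2.245e+01  1.000e-02]
[-36.4    0.13  -9.5 ] [-0.    0.05 -0.  ]
```

```bash
python3 -m jog '[150,-5.5,0,-1.4,0,0,0, 150,-11,0,-2.8,0,0,0, 150,-16.5,0,-4.2,0,0,0, 150,-22,0,-5.6,0,0,0, 150,-27.5,0,-7,0,0,0, 150,-32,0,-8.4,0,0,0, 150,-36.4,0,-9.5,0,0,0, 150,-36.4,0,-9.5,0,0,0, 150,-36.4,0,-9.5,0,0,0]'
python3 -c "
from h import *
st(); s,p,R=pose(); to(p,R,(.6526,.227,.25))
snap('top','t1',(170,100,370,250));snap('side','s1',(200,100,400,250))"
```

```text
clock: 2.82
position: [0.6525, 0.224, 0.4007]
ee_rot: [-0.248, 0.249, -0.662, 0.662]
contact_force: [-0.5, 0.1, -0.2]
width: 0.0355
2.83 p [0.6525 0.224  0.4007] F [-0.49  0.11 -0.17] q [ 2.300e-01  4.350e-01  8.580e-01 -1.000e-03  1.850e+00  1.082e+00] w 0.0355
jaw axis ang -48.8 down [-0.001 -0.001 -1.   ]
```

View pics/t1.png

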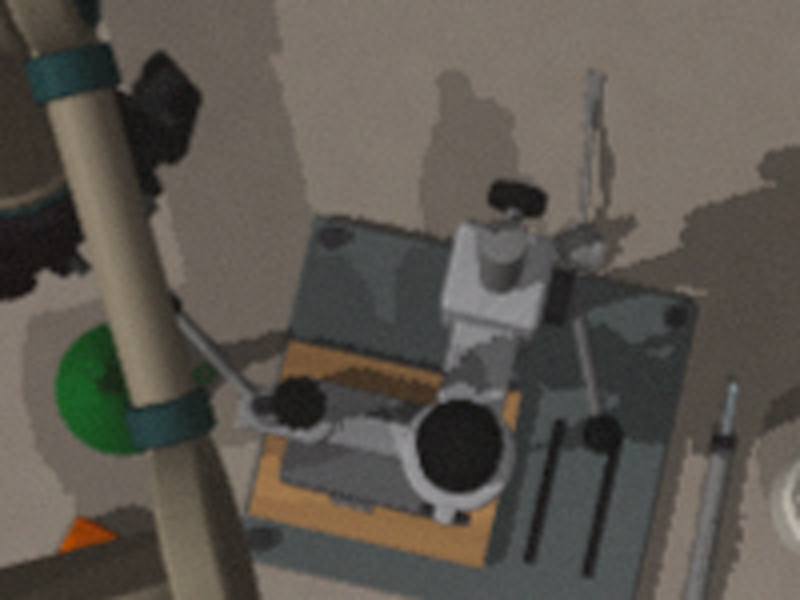

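View pics/s1.png

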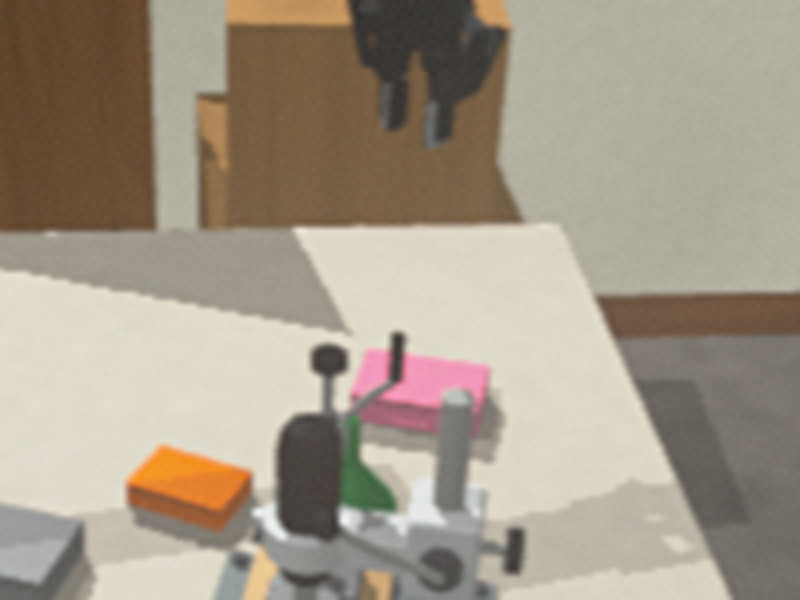

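```bash
python3 -c "
from h import *
st(); s,p,R=pose(); print(proj('side',p),proj('side',p+R[:,2]*.02),proj('side',p-R[:,2]*.02))
print(to(p,R,(.6526,.227,.25)),to(p,R,(.6526,.227,.192)))"
```

```text
2.92 p [0.6523 0.2233 0.4019] F [-0.67 -0.09 -0.69] q [ 2.290e-01  4.330e-01  8.580e-01 -1.000e-03  1.850e+00  1.082e+00] w 0.0353
jaw axis ang -48.9 down [ 0. -0. -1.]
[[302.98280217 133.16764054]] [[307.99587723 135.21968586]] [[298.05987328 131.15199377]]
[-0.27 15.19 -0.27] [-0.27 20.99 -0.27]
```

```bash
python3 -m jog '[140,-0.3,5,-0.3,0,0,0, 140,-0.3,10,-0.3,0,0,0, 140,-0.3,15.5,-0.3,0,0,0, 140,-0.3,15.5,-0.3,0,0,0]'
python3 -c "
from h import *
st(); s,p,R=pose(); print(to(p,R,(.6526,.227,.193)))
snap('side','s2',(240,130,360,230),6)"
```

```text
clock: 3.42
position: [0.6494, 0.2266, 0.2419]
ee_rot: [0.244, -0.252, 0.663, -0.662]
contact_force: [-0.3, -0.1, 1.2]
width: 0.0383
3.42 p [0.6494 0.2266 0.2419] F [-0.31 -0.13  1.24] q [ 0.235  0.451  1.209 -0.     1.494  1.088] w 0.0383
jaw axis ang -48.9 down [-0.011 -0.003 -1.   ]
[-0.32  4.88  0.2 ]
```

View pics/s2.png

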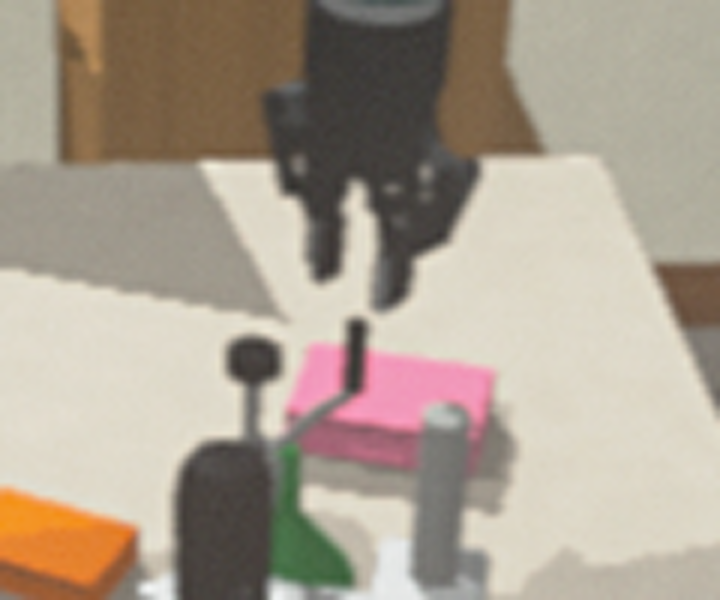

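```bash
python3 -m jog '[140,-0.1,1.5,0.1,0,0,0, 140,-0.1,3,0.1,0,0,0, 140,-0.1,4.8,0.1,0,0,0, 140,-0.1,4.8,0.1,0,0,0, 140,-0.1,4.8,0.1,0,0,0]'
python3 -c "
from h import *
st(); s,p,R=pose(); print(to(p,R,(.6526,.227,.193)))
snap('side','s3',(240,130,360,230),6)"
```

```text
clock: 4.1
position: [0.6551, 0.2286, 0.1991]
ee_rot: [-0.249, 0.248, -0.662, 0.662]
contact_force: [-0.4, -0.5, -0.1]
width: 0.0384
4.1 p [0.6551 0.2286 0.1991] F [-0.39 -0.53 -0.08] q [ 0.236  0.472  1.277 -0.     1.391  1.088] w 0.0384
jaw axis ang -48.8 down [ 0.001  0.    -1.   ]
[ 0.3   0.61 -0.04]
```

View pics/s3.png

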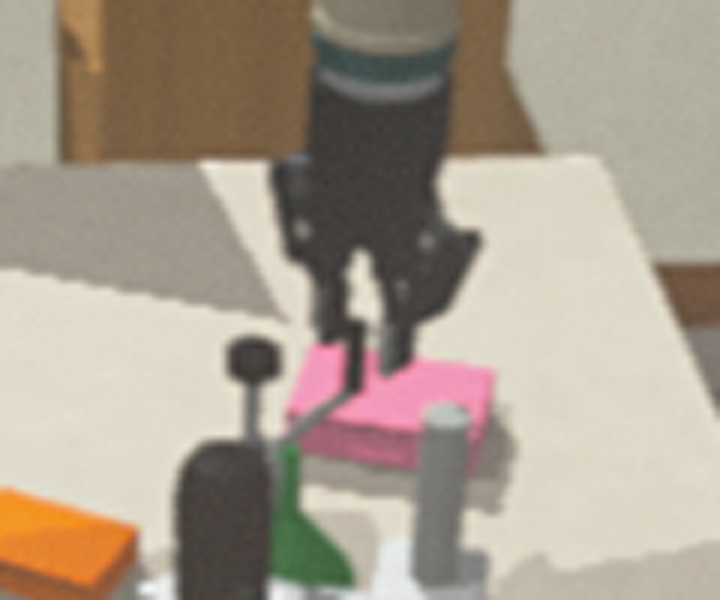

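```bash
cat > arc.py <<'E'
import sys
from h import *
# arc.py z startjawoffset angles...
s,p,R=pose(); st()
pv=np.array([.5908,.1735]); z=float(sys.argv[1]); cur=np.degrees(np.arctan2(*(p[:2]-pv)[::-1])); print("cur ang",cur, "r",np.hypot(*(p[:2]-pv)))
ja=np.degrees(np.arctan2(R[1,2],R[0,2]))
for a in map(float,sys.argv[2:]):
    X=np.r_[pv+.08*np.array([np.cos(np.radians(a)),np.sin(np.radians(a))]),z]
    d=(a+90-ja+90)%180-90 if len(sys.argv)<4 else (a+90-ja)
    d=(d+180)%360-180
    if abs(d)>100: d-=180*np.sign(d)
    print(a,(R.T@(X-p)*100).round(2),"ry",round(-d/8,2))
E
python3 arc.py .195 41 49 57 65 73 81 89 97 105 111 117
```

```text
4.15 p [0.6552 0.2287 0.1993] F [0.26 1.12 0.62] q [ 0.236  0.471  1.277 -0.     1.391  1.088] w 0.0388
jaw axis ang -48.8 down [ 0.002  0.    -1.   ]
cur ang 40.56526818107499 r 0.08482170837375991
41.0 [ 0.48  0.43 -0.07] ry 0.02
49.0 [ 0.56  0.43 -1.18] ry -0.98
57.0 [ 0.79  0.43 -2.27] ry -1.98
65.0 [ 1.16  0.43 -3.32] ry -2.98
73.0 [ 1.69  0.43 -4.31] ry -3.98
81.0 [ 2.34  0.42 -5.21] ry -4.98
89.0 [ 3.11  0.42 -6.02] ry -5.98
97.0 [ 3.99  0.42 -6.71] ry -6.98
105.0 [ 4.95  0.42 -7.27] ry -7.98
111.0 [ 5.72  0.42 -7.6 ] ry -8.73
117.0 [ 6.52  0.41 -7.85] ry -9.48
```

```bash
python3 -m jog '[190,0.5,0.4,-0.1,0,0,0, 190,0.5,0.4,-0.1,0,0,0, 190,0.5,0.4,-0.1,0,0,0, 190,0.55,0.4,-1.2,0,-1,0, 190,0.8,0.4,-2.3,0,-2,0, 190,1.2,0.4,-3.3,0,-3,0, 190,1.7,0.4,-4.3,0,-4,0, 190,1.7,0.4,-4.3,0,-4,0]' 20
python3 arc.py .195 73 81 89 97 105 111 117
python3 -c "
from h import *
snap('side','s4',(240,130,360,230),6)"
```

```text
clock: 5.15
position: [0.6131, 0.2499, 0.1945]
ee_rot: [-0.421, 0.421, -0.568, 0.568]
contact_force: [0.1, -0.4, -0.5]
width: 0.0218
5.15 p [0.6131 0.2499 0.1945] F [ 0.09 -0.37 -0.48] q [0.282 0.427 1.364 0.    1.35  0.577] w 0.0218
jaw axis ang -16.9 down [ 0.  0. -1.]
cur ang 73.70357948228954 r 0.07964230321175264
73.0 [-0.04 -0.05  0.1 ] ry 0.01
81.0 [ 0.04 -0.05 -1.02] ry -0.99
89.0 [ 0.27 -0.05 -2.11] ry -1.99
97.0 [ 0.65 -0.05 -3.16] ry -2.99
105.0 [ 1.17 -0.05 -4.14] ry -3.99
111.0 [ 1.65 -0.05 -4.83] ry -4.74
117.0 [ 2.2  -0.05 -5.46] ry -5.49
```

View pics/s4.png

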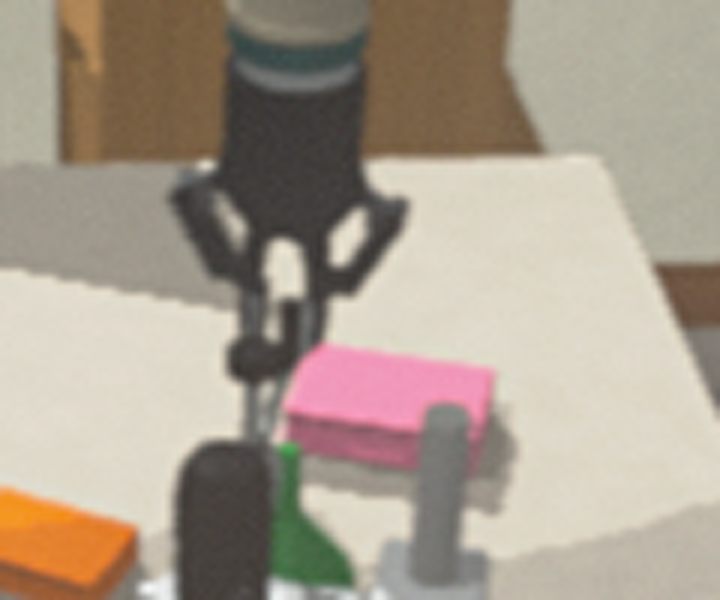

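Lever follows inside the jaws (handle at ~(288,330) between fingers at 250 and 318). Continue.

```bash
python3 -m jog '[190,0.05,0,-1,0,-1,0, 190,0.3,0,-2.1,0,-2,0, 190,0.65,0,-3.15,0,-3,0, 190,1.2,0,-4.15,0,-4,0, 190,1.65,0,-4.8,0,-4.7,0, 190,2.2,0,-5.45,0,-5.5,0, 190,2.2,0,-5.45,0,-5.5,0]' 20
python3 arc.py .195 117 121
python3 -c "
from h import *
snap('side','s5',(220,130,340,230),6); snap('top','t5',(170,150,290,250),6)"
```

```text
clock: 6.08
position: [0.5551, 0.2441, 0.1945]
ee_rot: [0.603, -0.603, 0.369, -0.37]
contact_force: [-0.2, 0.1, 0.1]
width: 0.0217
6.08 p [0.5551 0.2441 0.1945] F [-0.21  0.14  0.12] q [ 0.3    0.344  1.496 -0.     1.301 -0.171] w 0.0217
jaw axis ang 27.0 down [ 0.  0. -1.]
cur ang 116.84427606424101 r 0.07915240454994919
117.0 [-0.08 -0.05 -0.02] ry -0.0
121.0 [-0.07 -0.05 -0.58] ry -0.5
```

View pics/s5.png

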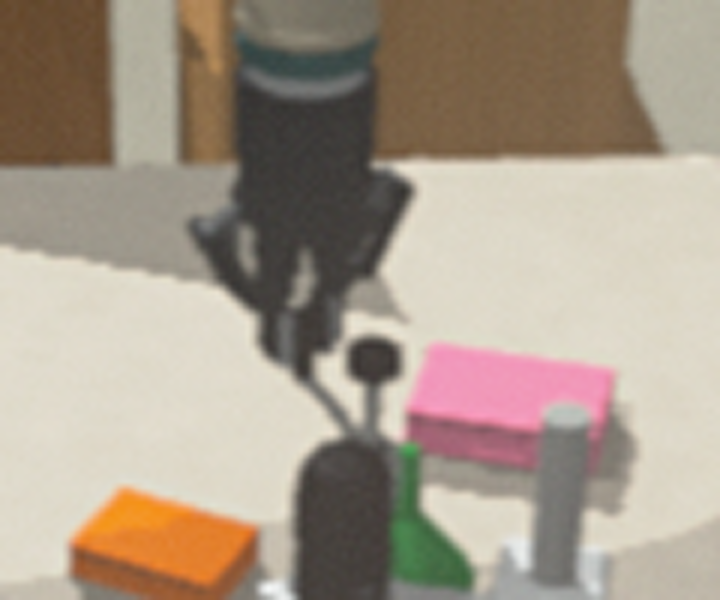

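View pics/t5.png

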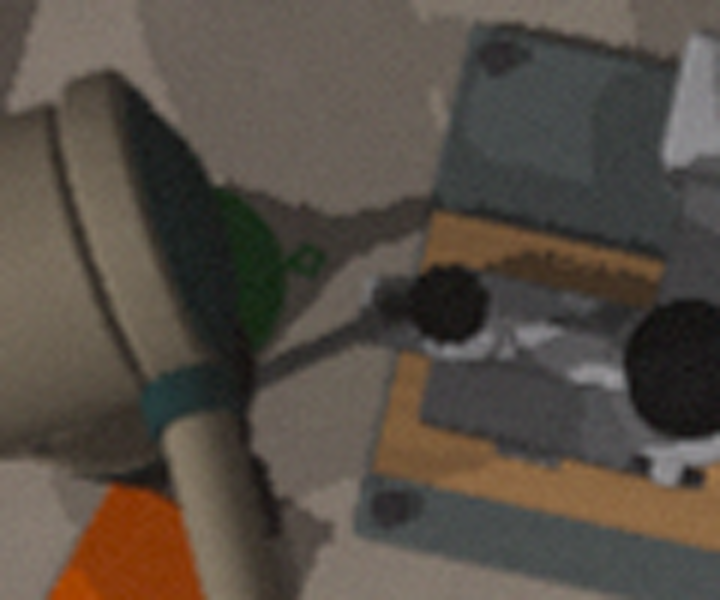

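```bash
python3 -m jog '[190,0,-4,0,0,0,0, 190,0,-8,0,0,0,0, 190,0,-10.5,0,0,0,0, 255,0,-10.5,0,0,0,0, 255,0,-10.5,0,0,0,0]' 20
python3 -c "
from h import *
st(); s,p,R=pose(); print(to(p,R,(.585,.1465,.30)))
snap('top','t6',(170,150,290,250),6)"
```

```text
clock: 6.8
position: [0.5544, 0.2443, 0.2979]
ee_rot: [-0.603, 0.604, -0.369, 0.368]
contact_force: [-0.8, -0.4, -0.3]
width: -0.0002
6.8 p [0.5544 0.2443 0.2979] F [-0.8  -0.37 -0.25] q [ 0.3    0.297  1.312 -0.     1.535 -0.173] w -0.0002
jaw axis ang 27.1 down [-0.002 -0.001 -1.   ]
[10.1  -0.21 -1.73]
```

View pics/t6.png

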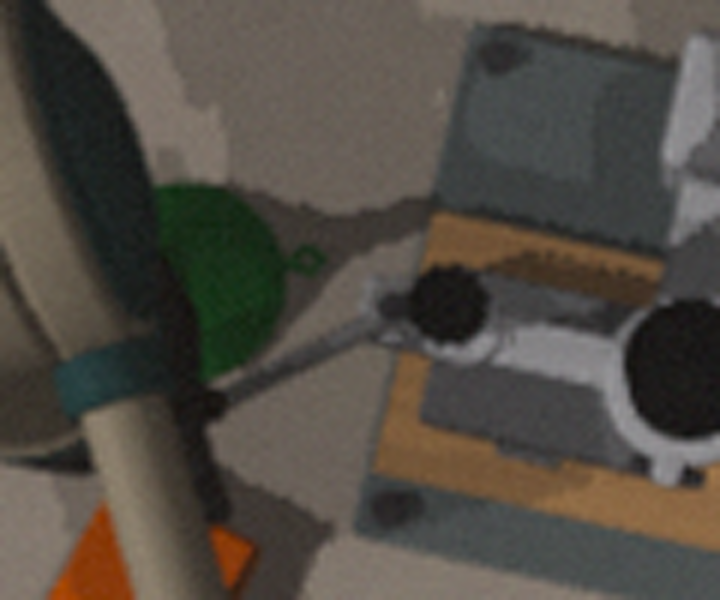

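```bash
python3 -m jog '[255,4,-0.2,-0.7,0,0,0, 255,8,-0.2,-1.4,0,0,0, 255,10.1,-0.2,-1.7,0,0,0, 255,10.1,-0.2,-1.7,0,0,0, 255,10.1,-0.2,-1.7,0,0,0]' 20
python3 -c "
from h import *
st(); s,p,R=pose(); print(to(p,R,(.585,.1465,.28)))
snap('side','s7',(230,120,350,220),6)"
```

```text
clock: 7.48
position: [0.5854, 0.1478, 0.3008]
ee_rot: [0.604, -0.603, 0.369, -0.368]
contact_force: [0.5, 1.0, -0.2]
width: -0.0002
7.47 p [0.5854 0.1478 0.3008] F [ 0.51  0.99 -0.21] q [ 1.310e-01  2.920e-01  1.312e+00  1.000e-03  1.538e+00 -3.430e-01] w -0.0002
jaw axis ang 27.2 down [-0.001  0.001 -1.   ]
[ 0.1   2.08 -0.1 ]
```

View pics/s7.png

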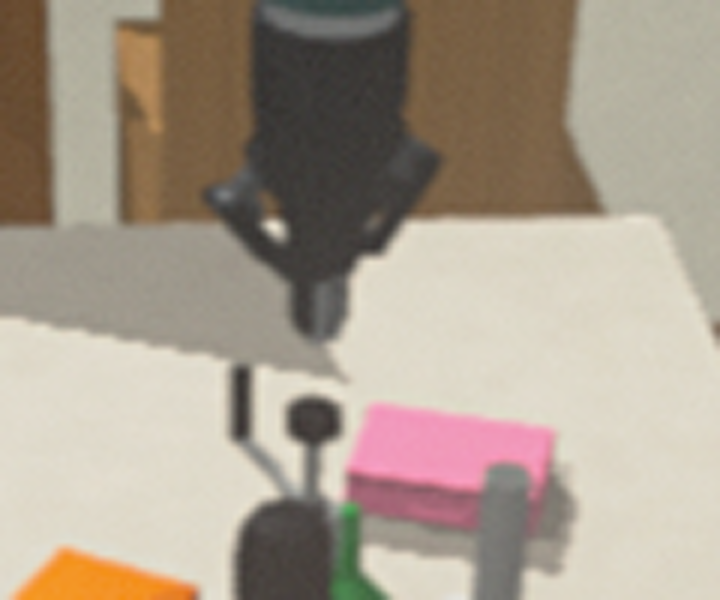

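```bash
python3 -m jog '[255,0.05,1.5,-0.25,0,0,0, 255,0.05,3.0,-0.25,0,0,0, 255,0.05,3.4,-0.25,0,0,0, 255,0.05,3.6,-0.25,0,0,0, 255,0.05,3.8,-0.25,0,0,0, 255,0.05,4,-0.25,0,0,0, 255,0.05,4.2,-0.25,0,0,0, 255,0.05,4.4,-0.25,0,0,0, 255,0.05,4.6,-0.25,0,0,0]' 20
python3 -c "
from h import *
st()"
```

```text
clock: 8.65
position: [0.584, 0.1452, 0.2557]
ee_rot: [0.604, -0.603, 0.368, -0.369]
contact_force: [-0.1, -0.6, 2.6]
width: -0.0002
8.65 p [0.584  0.1452 0.2557] F [-0.09 -0.63  2.58] q [ 0.128  0.304  1.404 -0.     1.433 -0.346] w -0.0002
jaw axis ang 27.2 down [ 0.001 -0.    -1.   ]
```

```bash
python3 -m jog '[255,0,0.15,0,0,0,0, 255,0,0.3,0,0,0,0, 255,0,0.45,0,0,0,0, 255,0,0.6,0,0,0,0, 255,0,0.75,0,0,0,0, 255,0,0.9,0,0,0,0, 255,0,1.05,0,0,0,0]' 20
python3 -c "
from h import *
st();snap('side','s8',(230,150,350,250),6)"
```

```text
clock: 9.52
position: [0.584, 0.1451, 0.2447]
ee_rot: [0.603, -0.603, 0.369, -0.369]
contact_force: [-0.0, -0.0, 2.3]
width: 0.0004
9.53 p [0.584  0.1451 0.2447] F [-0.03 -0.05  2.33] q [ 0.128  0.31   1.423 -0.     1.409 -0.346] w 0.0004
jaw axis ang 27.2 down [ 0. -0. -1.]
```

View pics/s8.png

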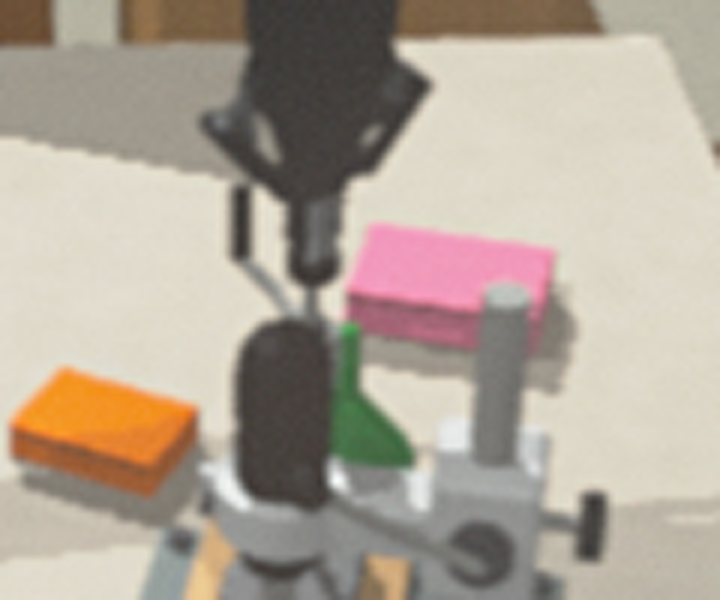

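```bash
python3 -m jog '[255,0,0.1,0,0,0,0, 255,0,0.2,0,0,0,0, 255,0,0.3,0,0,0,0, 255,0,0.4,0,0,0,0, 255,0,0.5,0,0,0,0, 255,0,0.6,0,0,0,0, 255,0,0.65,0,0,0,0, 255,0,0.7,0,0,0,0]' 20
python3 -m jog '[255,0,0.02,0,0,0,0, 255,0,0.04,0,0,0,0]'
python3 -m jog '[255,0,0.02,0,0,0,0, 255,0,0.04,0,0,0,0]'
```

```text
clock: 10.58
position: [0.584, 0.1451, 0.2378]
ee_rot: [-0.603, 0.603, -0.369, 0.369]
contact_force: [0.9, -0.6, 1.5]
width: -0.0001
clock: 10.82
position: [0.584, 0.1452, 0.2374]
ee_rot: [0.603, -0.603, 0.368, -0.369]
contact_force: [1.5, 0.3, 2.6]
width: -0.0002
clock: 11.08
position: [0.584, 0.1452, 0.237]
ee_rot: [0.603, -0.603, 0.369, -0.369]
contact_force: [0.6, -0.4, 2.2]
width: -0.0002
```

```bash
for i in 1 2 3; do python3 -m jog '[255,0,0.02,0,0,0,0, 255,0,0.02,0,0,0,0]' | grep -E 'pos|force'; done
```

```text
position: [0.584, 0.1452, 0.2368]
contact_force: [1.0, -0.6, 2.0]
position: [0.584, 0.1452, 0.2366]
contact_force: [1.8, -0.5, 2.0]
position: [0.5839, 0.1452, 0.2363]
contact_force: [0.7, 0.4, 1.7]
```

```bash
python3 -m jog '[255,0,0.01,0,0,0,0, 255,0,0.02,0,0,0,0]' | grep -E 'pos|force'
```

```text
position: [0.5839, 0.1452, 0.2362]
contact_force: [0.5, -0.7, 2.0]
```

```bash
python3 -m jog '[255,0,0.01,0,0,0,0, 255,0,0.02,0,0,0,0]' | grep -E 'pos|force'
```

```text
position: [0.5839, 0.1452, 0.2359]
contact_force: [2.3, -1.0, 2.2]
```

```bash
python3 -m jog '[255,0,0.01,0,0,0,0, 255,0,0.02,0,0,0,0]' | grep -E 'pos|force'
```

```text
position: [0.5839, 0.1452, 0.2358]
contact_force: [1.8, -1.2, 2.6]
```

```bash
python3 -m jog '[255,0,0.01,0,0,0,0, 255,0,0.02,0,0,0,0]' | grep -E 'pos|force'
```

```text
position: [0.5839, 0.1452, 0.2356]
contact_force: [1.3, -1.1, 1.5]
```

```bash
python3 -m jog '[255,0,0.01,0,0,0,0, 255,0,0.02,0,0,0,0]' | grep -E 'pos|force'; python3 -m jog '[255,0,0.01,0,0,0,0, 255,0,0.01,0,0,0,0]' | grep -E 'pos|force'
```

```text
position: [0.5839, 0.1452, 0.2353]
contact_force: [1.3, -0.3, 2.9]
position: [0.5839, 0.1452, 0.2352]
contact_force: [1.4, -0.5, 1.9]
```

```bash
python3 -m jog '[255,0,0.01,0,0,0,0, 255,0,0.01,0,0,0,0]' | grep -E 'pos|force'
```

```text
position: [0.5839, 0.1452, 0.2352]
contact_force: [2.3, 0.4, 2.1]
```

```bash
python3 -m jog '[255,0,0.01,0,0,0,0, 255,0,0.01,0,0,0,0]' | grep -E 'pos|force'
```

```text
position: [0.5839, 0.1452, 0.2351]
contact_force: [1.3, -0.1, 2.2]
```

```bash
python3 -m jog '[255,0,0.01,0,0,0,0, 255,0,0.01,0,0,0,0]' | grep -E 'pos|force'
```

```text
position: [0.5839, 0.1452, 0.2351]
contact_force: [1.7, -0.3, 3.5]
```

```bash
python3 -m jog '[255,0,0.01,0,0,0,0, 255,0,0.01,0,0,0,0]' | grep -E 'pos|force'
```

```text
position: [0.5839, 0.1452, 0.2351]
contact_force: [1.1, -0.8, 3.8]
```

```bash
python3 -m jog '[255,0,0.01,0,0,0,0, 255,0,0.01,0,0,0,0]' | grep -E 'pos|force'
```

```text
position: [0.5839, 0.1452, 0.2351]
contact_force: [0.2, -0.4, 5.3]
```

```bash
python3 -m jog '[255,0,-0.5,0,0,0,0, 255,0,-3,0,0,0,0, 255,0,-6.5,0,0,0,0, 160,-5,-6.5,1,0,0,0, 160,-10.1,-6.5,1.95,0,0,0, 160,-10.1,-6.5,1.95,0,0,0, 160,-10.1,-6.5,1.95,0,0,0]' 20
python3 arc.py .195 116
python3 -c "
from h import *
snap('side','s9',(230,120,350,220),6);snap('top','t9',(170,150,290,250),6)"
```

```text
clock: 15.45
position: [0.5546, 0.2437, 0.2991]
ee_rot: [-0.603, 0.604, -0.369, 0.368]
contact_force: [0.4, -0.0, -0.6]
width: 0.0317
15.45 p [0.5546 0.2437 0.2991] F [ 0.39 -0.05 -0.56] q [ 3.000e-01  2.960e-01  1.310e+00 -1.000e-03  1.537e+00 -1.750e-01] w 0.0317
jaw axis ang 27.2 down [-0.002 -0.001 -1.   ]
cur ang 117.28017115102182 r 0.07899579521960419
116.0 [-0.1  10.41  0.2 ] ry 0.15
```

View pics/s9.png

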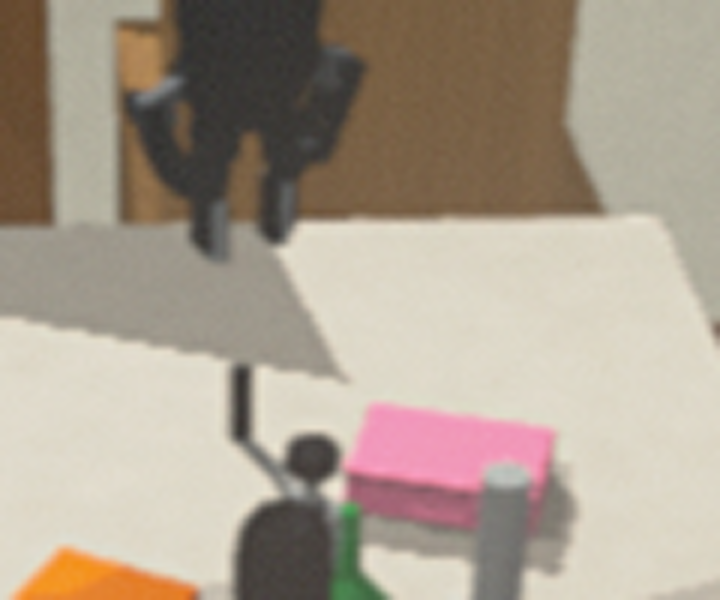

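View pics/t9.png

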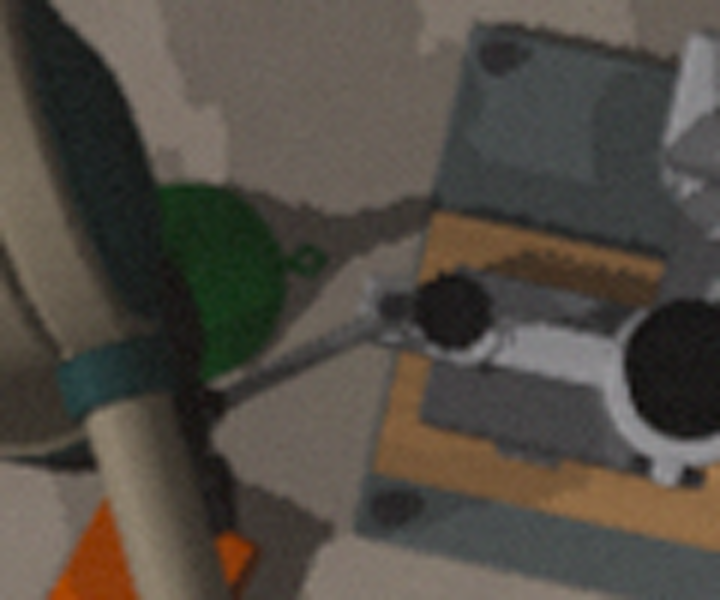

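```bash
python3 -m jog '[160,-0.1,4,0,0,0,0, 160,-0.1,7,0,0,0,0, 160,-0.1,10.4,0,0,0,0, 160,-0.1,10.4,0,0,0,0, 190,-0.1,10.4,0,0,0,0, 190,-0.1,10.4,0,0,0,0]' 20
python3 arc.py .195 117 109 101 93 85 77 69 61 53 45 41
python3 -c "
from h import *
snap('side','s10',(220,120,340,220),6)"
```

```text
clock: 16.3
position: [0.5559, 0.2448, 0.1976]
ee_rot: [0.604, -0.603, 0.368, -0.37]
contact_force: [0.1, 0.3, 0.3]
width: 0.0218
16.3 p [0.5559 0.2448 0.1976] F [0.11 0.28 0.27] q [ 0.3    0.342  1.492 -0.     1.304 -0.173] w 0.0218
jaw axis ang 27.1 down [ 0.003  0.001 -1.   ]
cur ang 116.10646911299492 r 0.07941889010891572
117.0 [-0.06  0.26 -0.12] ry 0.02
109.0 [0.02 0.26 0.99] ry 1.02
101.0 [0.26 0.27 2.08] ry 2.02
93.0 [0.64 0.27 3.13] ry 3.02
85.0 [1.17 0.27 4.11] ry 4.02
77.0 [1.82 0.28 5.01] ry 5.02
69.0 [2.6  0.28 5.81] ry 6.02
61.0 [3.48 0.28 6.5 ] ry 7.02
53.0 [4.45 0.29 7.06] ry 8.02
45.0 [5.49 0.29 7.47] ry 9.02
41.0 [6.02 0.29 7.62] ry 9.52
```

View pics/s10.png

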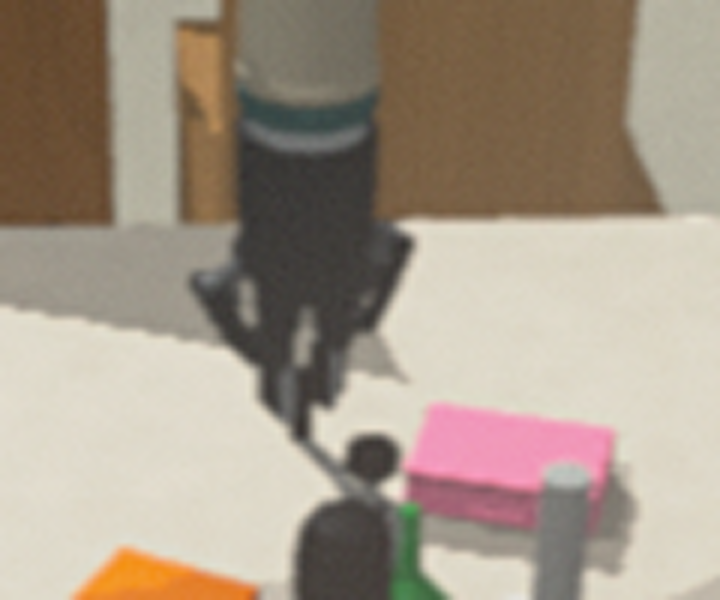

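```bash
python3 -m jog '[190,0,0.2,1,0,1,0, 190,0.25,0.2,2.1,0,2,0, 190,0.65,0.2,3.1,0,3,0, 190,1.15,0.2,4.1,0,4,0, 190,1.8,0.2,5,0,5,0, 190,2.6,0.2,5.8,0,6,0, 190,3.5,0.2,6.5,0,7,0, 190,4.45,0.2,7.05,0,8,0, 190,5.5,0.2,7.45,0,9,0, 190,6,0.2,7.6,0,9.5,0, 190,6,0.2,7.6,0,9.5,0]' 20
python3 arc.py .195 38 36 34 32 30
python3 -c "
from h import *
snap('side','s11',(220,130,340,230),6)"
```

```text
clock: 17.73
position: [0.6502, 0.2263, 0.1947]
ee_rot: [-0.249, 0.248, -0.662, 0.662]
contact_force: [-0.1, 0.5, 0.8]
width: 0.0219
17.73 p [0.6502 0.2263 0.1947] F [-0.07  0.51  0.79] q [0.234 0.466 1.299 0.    1.376 1.085] w 0.0219
jaw axis ang -48.8 down [ 0.002  0.    -1.   ]
cur ang 41.61516352529176 r 0.07950151344730527
38.0 [-0.04 -0.03  0.5 ] ry 0.4
36.0 [-0.02 -0.03  0.78] ry 0.65
34.0 [ 0.01 -0.03  1.06] ry 0.9
32.0 [ 0.05 -0.03  1.34] ry 1.15
30.0 [ 0.1  -0.03  1.61] ry 1.4
```

View pics/s11.png

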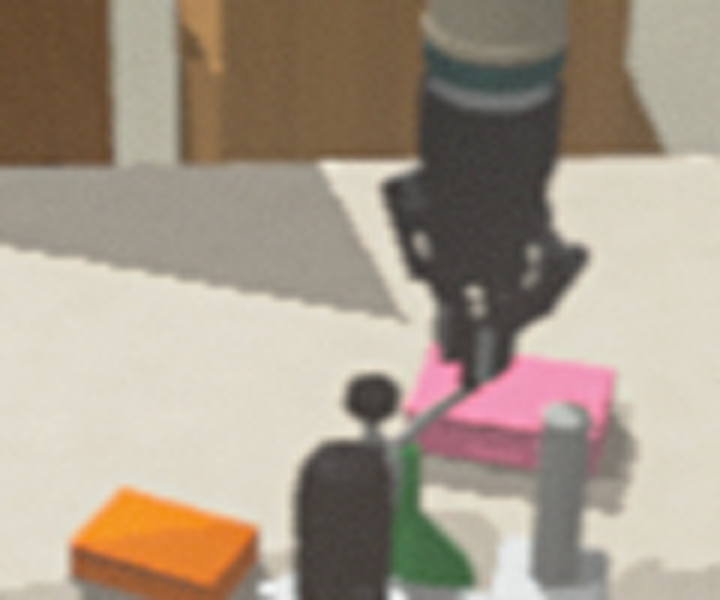

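```bash
python3 -m jog '[190,0,0,0.25,0,0.2,0, 190,0,0,0.5,0,0.4,0, 190,0,0,0.65,0,0.5,0, 190,0,0,0.8,0,0.65,0, 190,0,0,0.8,0,0.65,0]'
python3 -m jog '[190,0,0,0.1,0,0.1,0, 190,0,0,0.1,0,0.1,0]'|grep -E 'pos|force'
python3 arc.py .195 34 32
```

```text
clock: 18.4
position: [0.6551, 0.2199, 0.1937]
ee_rot: [-0.218, 0.218, -0.672, 0.673]
contact_force: [-1.1, 0.5, 0.7]
width: 0.0215
position: [0.6555, 0.2192, 0.1936]
contact_force: [-1.5, 1.1, 1.2]
18.65 p [0.6555 0.2192 0.1936] F [-1.48  1.08  1.23] q [ 0.222  0.471  1.291 -0.     1.379  1.179] w 0.0217
jaw axis ang -54.8 down [-0. -0. -1.]
cur ang 35.22764396879482 r 0.07922571804714183
34.0 [-0.08 -0.14  0.17] ry 0.14
32.0 [-0.07 -0.14  0.45] ry 0.39
```

```bash
for i in 1 2 ; do python3 -m jog '[190,0,0,0.07,0,0.05,0, 190,0,0,0.14,0,0.1,0]'|grep -E 'pos|force'; done
```

```text
position: [0.6563, 0.2181, 0.1937]
contact_force: [-1.0, 1.5, 0.9]
position: [0.6571, 0.2169, 0.1937]
contact_force: [-1.4, 0.5, 1.0]
```

```bash
python3 -m jog '[190,0,0,0.07,0,0.05,0, 190,0,0,0.14,0,0.1,0]'|grep -E 'pos|force'; python3 arc.py .195 32
```

```text
position: [0.6572, 0.2166, 0.1936]
contact_force: [-4.0, 4.4, 1.5]
19.4 p [0.6572 0.2166 0.1936] F [-4.04  4.45  1.53] q [0.217 0.473 1.289 0.002 1.381 1.216] w 0.0214
jaw axis ang -57.3 down [-0.001  0.001 -1.   ]
cur ang 32.94352519159833 r 0.079173917143065
32.0 [-0.08 -0.14  0.13] ry 0.09
```

```bash
python3 -m jog '[190,0,0,-0.2,0,0,0, 160,0,0,-0.45,0,0,0, 160,0,0,-0.45,0,0,0, 160,0,-3,-0.45,0,0,0, 160,0,-8,-0.45,0,0,0, 160,0,-14,-0.45,0,0,0, 160,-4,-16,-0.45,0,0,0, 160,-8,-16,-0.45,0,0,0, 160,-8,-16,-0.45,0,0,0]' 20
python3 -c "
from h import *
st()
snap('side','s12',(220,130,380,250),5);snap('top','t12',(170,140,330,260),5)"
```

```text
clock: 20.52
position: [0.7249, 0.2639, 0.351]
ee_rot: [-0.199, 0.2, -0.678, 0.678]
contact_force: [-0.4, 0.4, -0.9]
width: 0.0321
20.52 p [0.7249 0.2639 0.351 ] F [-0.38  0.39 -0.91] q [ 0.259  0.583  0.72  -0.     1.839  1.257] w 0.0321
jaw axis ang -57.2 down [-0.001 -0.001 -1.   ]
```

View pics/s12.png

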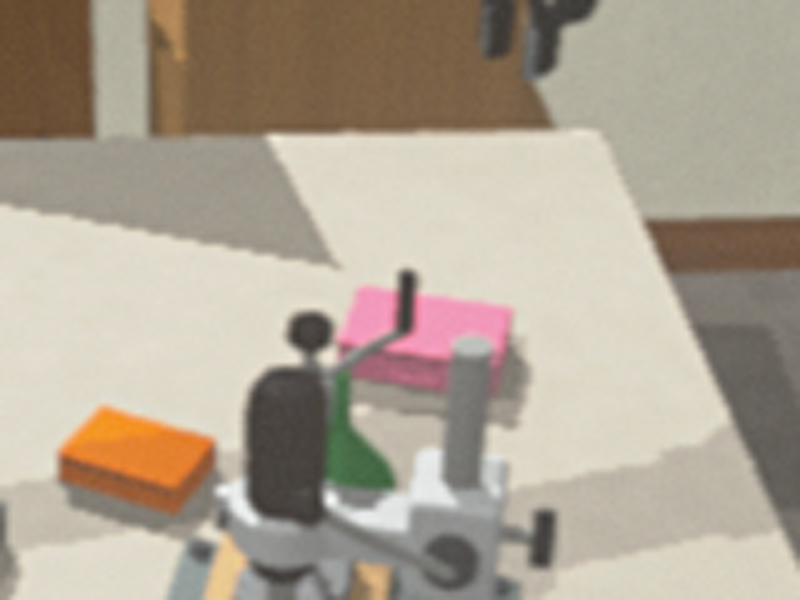

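View pics/t12.png

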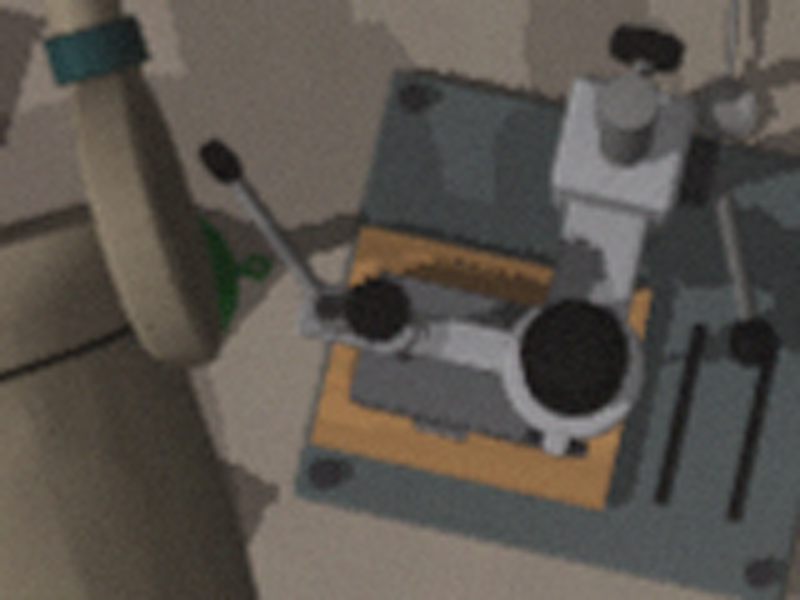

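```bash
python3 -c "
from rig import *
print(sign_off())"
```

```text
the job is handed in; nothing more can be done
None
```

The depth stop is set and the job is handed in at about 20.6 s.

- **Release:** I swung the clamp lever over until it was free, about 0.1 rad short of its stop. The top camera confirmed it.
- **Lowering the rod:** I pushed the knob down with the closed fingertips in steps of 0.1 to 0.2 mm near the end. The tool stopped descending at z = 0.2351 m; the box and rod sizes put the knob's top at 0.235 m with the foot on the lid. The push force rose from about 2.2 N of drag to about 5.3 N, so the foot pressed the lid with roughly 3 N at most, against the 9 N limit.
- **Clamping:** I swung the lever back to its clamped stop. The tool stalled there with about 6 N of force at the handle.

The last pictures, taken with the gripper about 10 cm clear of everything, show:

- **Lever:** its handle is within about 1 pixel of where the fully clamped position should appear.
- **Rod:** the knob is still at about 0.235 m.
- **Pill box and stand:** neither shows visible movement.
- **Bystanders:** the funnel, partly hidden by the arm, looks unmoved. The jar and thermometer were outside these last pictures, and only the near end of the teaspoon was in view. The tool worked only around the rod and lever after passing high over the stand.

No checks failed or disagreed. I did not probe the rod's height again after clamping, so that check is by camera only, good to about 1 to 2 mm.

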